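# Put the headset spacers back in their tubes

## Robot

A 6-joint arm with a two-finger parallel gripper is mounted at the origin on the work surface. World frame = base frame: x ahead of the robot, y to its left, z up, the work surface at z = 0. Lengths are in m, angles in rad, forces in N, time in s.
With the tool pointing down it reaches from about 0.25 to 0.8 m from the base axis. Payload 8.5 kg.
Tool frame: the origin (TCP) lies at the very end of the fingers, on their centre line; the grasp point (between the pads) lies 19 mm behind it (r.hold_point_z is the distance from the TCP to the grasp point, in m); z points along the fingers, y is the line along which they close (so a half turn about z gives the same grasp; the last joint's range is limited). The gripper opens to 85 mm and grips with 20 to 120 N. Pads are 22 mm wide; open, the fingers measure 114 mm over their backs; the gripper's body (76 mm by 85 mm) begins 54 mm behind the grasp point. The pads swing forward as they close: fully open they stand 13 mm farther back than shut.
Start: joints at [1.164, 0.238, -0.013, 1.319, 0, 1.571], TCP at [0.208, 0.482, 0.231] pointing down, gripper open.
Joint ranges: [-2.66, 2.66], [-1.03, 1.9], [-1.14, 1.46], [-1.82, 2.27], [-1.45, 1.34], [-3.14, 3.14]. Speed limits (rad/s): [2.22, 2.22, 2.79, 3.14, 3.14, 3.14].

## Interface

Orientations are given as a rotation vector (axis times angle).
In Python, from cell import r, imaging, search_frame, regions_of gives the robot as it stands.
- The arm moves only by the tool servo_tool, never from a script. Its arguments are lists of equal length, an entry for each row: "fingers": the opening, from 0 (shut) to 1 (fully open); "delta_pos": the shift along the tool's x, y, z as a fraction of full scale, a list of three; "rot": the turn, a rotation vector about the tool's x, y, z as a fraction of full scale, a list of three. In form: {"fingers": [fingers, ...], "delta_pos": [[tx, ty, tz], ...], "rot": [[rx, ry, rz], ...]}. A call has 1 to 8 rows; each row is the pose to reach, as a shift and turn from the pose commanded when the call began, along the tool's axes at that moment, turning the shorter way round; what a row does not reach only later rows make up. Full scale, the value 1, is 0.5 m for a shift and 360 degrees for a turn. A row lasts 1/12 s, in which the tool goes at most 41.7 mm and 7.16 degrees, less where a joint would pass 70% of its speed; a pose out of reach is approached as far as the arm can. A call with a number of a shift or a turn outside -1 to 1 is refused whole. A call with a gripper value outside its range is refused whole. The fingers move at their own pace and stop on an object; "newtons" is the grip in N (left out, the last holds). Time passes only in rows, so rows that repeat a pose let the fingers close. It gives the time, the measured TCP pose, the force, the opening and the grip force at its end, in the units of the state.
- r.observe(): the state, without advancing time (a new reading comes with each control period).
- imaging.get_image(name): name is "scene" or "top" or "wrist"; returns a dict with "frame" (384x512x3 uint8, blue, green, red), "K" (3x3 intrinsics, pixels), "rvec" (rotation vector, rad) and "tvec" (3), from world to camera coordinates, as OpenCV has them; the wrist camera has in their place "T_tool_cam" (4x4, takes a point from camera to tool coordinates, whose origin is the TCP and whose axes are the flange's). Camera axes: x right, y down, z forward; pixel columns grow to the right and rows downward; lengths in m; the calibration is good to about 2 mm. The wrist camera is an equidistant fisheye: a pixel r from the principal point sees the ray r / f radians off the axis. A picture is of the moment at which its call begins: read the wrist's pose just before it. There is no depth.
- r.finish_job(): hands the job in; it is judged then, once.
Trained networks look in a picture, given as the dict that the camera call returned (one of the last four; its "shot" number tells which), for a name from the list of things; names that differ only in an ending like _2 or _b are one class to them, and where a whole thing is asked for, a point or a joint stands for the part that bears it (a point fixed in the world has none). Each returns a list of dicts, best first, with "p" (0 to 1); they miss things now and then, are a little off and sometimes report something else, mostly with a low value. They report only what shows in the picture. A call takes as long as a camera call. They do not tell look-alikes from the thing itself.
- search_frame(query, picture): "bbox" ([left, top, right, bottom] in pixels, round what is visible of it).
- regions_of(query, picture): "mask" (384x512 bool, what is visible of it) and "bbox" ([left, top, right, bottom] in pixels, round what is visible of it).
The state is a dict: "time_s": time; "joints": joint angles; "joint_vel": joint speeds; "tau": joint torques, N m; "tool_pos": TCP position; "eef_rot": TCP orientation; "contact_force": force on the tool from outside, world axes, zero at the start; "wrist_torque": the same for the moment, N m; "gripper_width": finger opening in m; "finger_force": force on a finger pad.
Only numpy, scipy, OpenCV 4.12 (cv2) and the standard library are available. Lean on these libraries where they do the work, as an engineer would, in place of code of your own. Each camera call takes 0.05 s, during which the arm holds its last target. There are 200 camera calls.

## Task

Gather the four plain round spacer rings from the bench and put them away in the two storage tubes: the two wide rings in the wide tube and the two narrow rings in the narrow tube, in each the thick ring at the bottom and the thin one on top of it, all lying flat in a column. Leave the sprocket, the hexagonal locknut, the solid stem cap and the grease pot where they are.

Things in the scene. Friction and masses are not known exactly. Their poses are not given: they have to be found in the camera images.
- wide_thick: a plain smooth round dark-metal spacer ring, 46 mm outside, 37 mm bore, 20 mm thick, lying flat on the bench. Origin at the ring's centre, at half its thickness (10 mm above the bench at the start); z along its axis; both faces are alike.
- wide_thin: a plain smooth round dark-metal spacer ring, 46 mm outside, 37 mm bore, 10 mm thick, lying flat on the bench. Origin at the ring's centre, at half its thickness (5 mm above the bench at the start); z along its axis; both faces are alike.
- narrow_thick: a plain smooth round dark-metal spacer ring, 34 mm outside, 26 mm bore, 20 mm thick, lying flat on the bench. Origin at the ring's centre, at half its thickness (10 mm above the bench at the start); z along its axis; both faces are alike.
- narrow_thin: a plain smooth round dark-metal spacer ring, 34 mm outside, 26 mm bore, 10 mm thick, lying flat on the bench. Origin at the ring's centre, at half its thickness (5 mm above the bench at the start); z along its axis; both faces are alike.
- wide_tube: the wide tube: an upright white plastic storage tube screwed to the bench: bore 50 mm, 56 mm outside, open at the top, on a round foot 78 mm across and 4 mm thick. Rim 32 mm and inner floor 6 mm above the bench; over the top 5 mm the mouth flares to a bore of 56 mm (62 mm outside at the rim). The finished column stands 4 mm proud of the rim. Origin on the axis at bench level, z up.
- narrow_tube: the narrow tube: an upright white plastic storage tube screwed to the bench: bore 38 mm, 44 mm outside, open at the top, on a round foot 66 mm across and 4 mm thick. Rim 32 mm and inner floor 6 mm above the bench; over the top 5 mm the mouth flares to a bore of 44 mm (50 mm outside at the rim). The finished column stands 4 mm proud of the rim. Origin on the axis at bench level, z up.
- sprocket: a loose flat steel chain sprocket with 17 teeth, about 75 mm across the teeth, 5 mm thick, 34 mm bore; a bystander, leave it. Origin at the centre of its underside, z up.
- locknut: a loose hexagonal steel locknut, 42 mm across flats, 12 mm thick, about 24 mm bore; a bystander, leave it. Origin at the centre of its underside, z up.
- top_cap: a loose solid round stem cap without a hole, 36 mm across, 9 mm high with a bevelled top edge; a bystander, leave it. Origin at the centre of its underside, z up.
- grease_pot: a small closed amber jar with a steel lid, 48 mm across, 45 mm high, standing; a bystander, leave it. Origin at the centre of its underside, z up.
There are look-alikes about, which are no part of the job. Leave any pink look-alike of the narrow_thick alone. Leave any blue or orange look-alike of the wide_thin alone.

How it is judged:
By the outcome, as a careful person would: the job done as asked, in the order asked, and still so for the second after the job is handed in, with the robot touching nothing.
It also fails if it takes over 99 s, if anything falls off the work surface, if the arm or the gripper's body presses on something with over 40 N, if the wrist force passes 120 N, or if a joint passes its speed limit or range.

## Working session

There is one attempt and no reset: what is moved stays moved. The work goes in short steps, Python scripts to look and compute and a tool call to move; the robot and the scene stay as the last step left them, time stands still between calls to the robot, and variables do not carry over. Pictures are saved under pics/ and viewed, at most 16 in all, crops included, and the job is handed in when it is done.

Besides the shell and the picture viewer there is one more tool, called after ">>>" as name(argument=value, ...) on one line, values as JSON. servo_tool: Moves the arm, as the interface text tells. Its arguments: {"type":"object","properties":{"fingers":{"type":"array"},"delta_pos":{"type":"array"},"rot":{"type":"array"},"newtons":{"type":"number"}},"required":["fingers","delta_pos","rot"]}

```bash
ls; mkdir -p pics; cat > h.py <<'E'
import numpy as np, cv2
from cell import r, imaging, search_frame, regions_of
from scipy.spatial.transform import Rotation as R
NAMES="wide_thick wide_thin narrow_thick narrow_thin wide_tube narrow_tube sprocket locknut top_cap grease_pot".split()
def ray(im,uv,pose=None):
    """world origin, directions for pixel(s)"""
    uv=np.atleast_2d(np.float64(uv));K=im["K"]
    if "T_tool_cam" in im:
        d=(uv-[K[0,2],K[1,2]])/[K[0,0],K[1,1]];t=np.linalg.norm(d,axis=1,keepdims=True)
        c=np.hstack([d/np.maximum(t,1e-9)*np.sin(t),np.cos(t)])
        W=np.eye(4);W[:3,:3]=R.from_rotvec(pose[1]).as_matrix();W[:3,3]=pose[0];T=W@im["T_tool_cam"]
        return T[:3,3],c@T[:3,:3].T
    c=np.hstack([(uv-[K[0,2],K[1,2]])/[K[0,0],K[1,1]],np.ones((len(uv),1))])
    M=R.from_rotvec(np.ravel(im["rvec"])).as_matrix()
    return -M.T@np.ravel(im["tvec"]),c@M
def onz(im,uv,z,pose=None):
    o,d=ray(im,uv,pose);return o+d*((z-o[2])/d[:,2:])
def tri(rays):
    A=0;b=0
    for o,d in rays:
        d=np.ravel(d)/np.linalg.norm(d);P=np.eye(3)-np.outer(d,d);A=A+P;b=b+P@o
    return np.linalg.solve(A,b)
def wrist():
    s=r.observe();im=imaging.get_image("wrist");return im,(np.array(s["tool_pos"]),np.array(s["eef_rot"]))
E
python3 - <<'E'
from h import *
np.set_printoptions(precision=3,suppress=True)
s=r.observe();print(s)
for c in ("top","scene","wrist"):
    im=imaging.get_image(c);cv2.imwrite(f"pics/{c}0.png",im["frame"]);print(c,im["K"].tolist(),im.get("tvec"),im.get("T_tool_cam"))
    for n in NAMES:
        for d in search_frame(n,im)[:4]:
            if d["p"]<.15: continue
            b=np.array(d["bbox"]);ce=(b[:2]+b[2:])/2
            w=onz(im,ce,.01,(np.array(s["tool_pos"]),np.array(s["eef_rot"])))[0]
            print(n,round(d["p"],2),b.round(0),w[:2])
E
```

```text
pics
{'time_s': 0.0, 'joints': array([ 1.164,  0.239, -0.014,  1.319,  0.   ,  1.571]), 'joint_vel': array([-0.001, -0.001, -0.001, -0.   , -0.001,  0.002]), 'tau': array([ -0.001, -53.878,  34.644,   0.018,   0.   ,  -0.   ]), 'tool_pos': array([0.208, 0.482, 0.231]), 'eef_rot': array([-0.635, -3.077,  0.002]), 'contact_force': array([ 0.115, -1.113,  0.606]), 'wrist_torque': array([-0.005, -0.051, -0.03 ]), 'finger_force': 0.0, 'gripper_width': 0.08514794829213289}
top [[483.408940573602, 0.0, 250.6952877187889], [0.0, 483.408940573602, 192.34793568810096], [0.0, 0.0, 1.0]] [-0.023  0.471  0.952] None
wide_thick 0.51 [115. 123. 136. 144.] [0.597 0.263]
wide_thin 0.73 [391. 208. 415. 230.] [ 0.427 -0.325]
wide_thin 0.56 [349. 241. 374. 262.] [ 0.358 -0.24 ]
wide_thin 0.53 [350. 199. 379. 221.] [ 0.443 -0.247]
narrow_thick 0.7 [317. 162. 336. 178.] [ 0.526 -0.168]
narrow_thick 0.61 [307. 201. 319. 215.] [ 0.445 -0.141]
wide_tube 0.96 [227. 189. 261. 225.] [0.443 0.003]
narrow_tube 0.95 [169. 121. 198. 153.] [0.591 0.137]
sprocket 0.7 [358. 126. 390. 163.] [ 0.582 -0.267]
locknut 0.63
[... 832 characters left out ...]
.64 [261. 182. 290. 211.] [0.454 0.002]
wide_tube 0.34 [216. 204. 235. 227.] [ 0.588 -0.019]
wide_tube 0.18 [346. 262. 366. 280.] [0.458 0.278]
narrow_tube 0.59 [250. 246. 278. 274.] [0.596 0.14 ]
sprocket 0.72 [166. 156. 191. 176.] [ 0.586 -0.245]
locknut 0.51 [343. 260. 364. 281.] [0.462 0.274]
grease_pot 0.55 [214. 203. 236. 230.] [ 0.59  -0.017]
wrist [[297.3186396354542, 0.0, 255.6488287761703], [0.0, 297.3186396354542, 188.02711816287402], [0.0, 0.0, 1.0]] None [[-0.001 -0.959 -0.284  0.073]
 [ 1.    -0.001  0.     0.001]
 [-0.001 -0.284  0.959 -0.143]
 [ 0.     0.     0.     1.   ]]
wide_thin 0.43 [  6. 330.  21. 346.] [ 0.355 -0.224]
wide_tube 0.69 [ 90. 351. 110. 373.] [0.458 0.022]
```

```bash
python3 - <<'E'
import cv2,numpy as np
a=cv2.imread("pics/top0.png");cv2.imwrite("pics/top0z.png",cv2.resize(a[100:290,80:430],(800,434),interpolation=cv2.INTER_CUBIC))
b=cv2.imread("pics/scene0.png");cv2.imwrite("pics/scene0z.png",cv2.resize(b[115:325,150:390],(686,600),interpolation=cv2.INTER_CUBIC))
E
```

```text
(no output)
```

View pics/top0z.png

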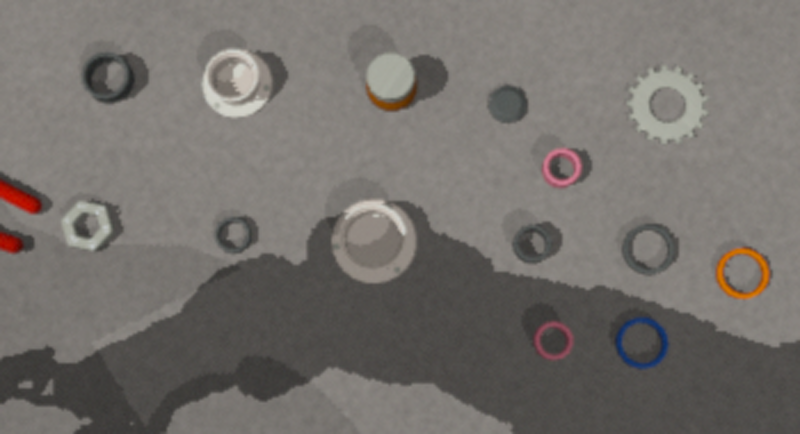

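View pics/scene0z.png

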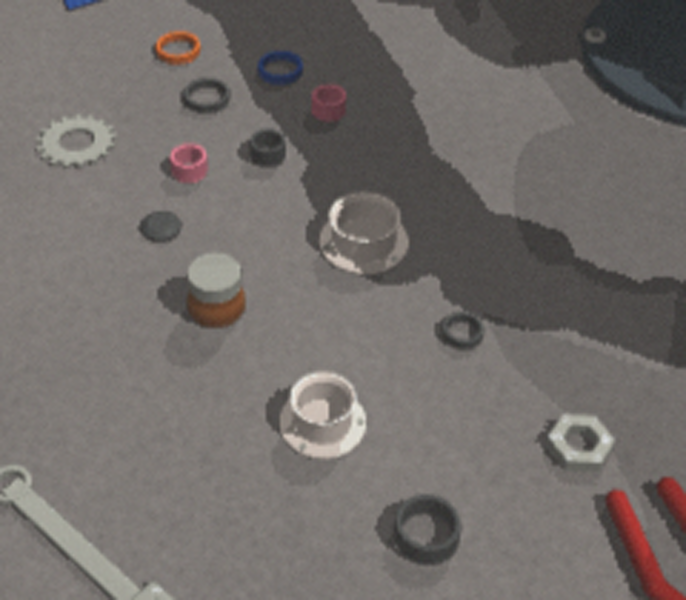

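The top view shows these dark rings:
- wide_thick at (126,134)
- narrow_thin at (183,202)
- narrow_thick at (313,207)
- wide_thin at (364,209)

The look-alikes are coloured: pink at (326,170) and (322,249), orange at (404,219), and blue at (361,251). The top cap (302,145) is solid, and the locknut (118,199) is light and hexagonal. The scene view agrees. Next I fit positions from both views.

```bash
cat >> h.py <<'E'
from scipy.optimize import least_squares
DIM={"wide_thick":[(23,0),(23,20)],"wide_thin":[(23,0),(23,10)],"narrow_thick":[(17,0),(17,20)],"narrow_thin":[(17,0),(17,10)],
"wide_tube":[(39,0),(39,4),(31,32)],"narrow_tube":[(33,0),(33,4),(25,32)]}
A=np.linspace(0,2*np.pi,72)
def proj(im,P,pose=None):
    if "T_tool_cam" in im:
        W=np.eye(4);W[:3,:3]=R.from_rotvec(pose[1]).as_matrix();W[:3,3]=pose[0];T=np.linalg.inv(W@im["T_tool_cam"])
        c=P@T[:3,:3].T+T[:3,3];rr=np.hypot(c[:,0],c[:,1]);t=np.arctan2(rr,c[:,2])
        return np.c_[im["K"][0,0]*t*c[:,0]/rr+im["K"][0,2],im["K"][1,1]*t*c[:,1]/rr+im["K"][1,2]]
    return cv2.projectPoints(P,im["rvec"],im["tvec"],im["K"],None)[0][:,0]
def model(n,x): return np.vstack([np.c_[x[0]+q/1e3*np.cos(A),x[1]+q/1e3*np.sin(A),0*A+x[2]+z/1e3] for q,z in DIM[n]])
def bb(p): return np.r_[p.min(0),p.max(0)]
def fit(n,obs,x0,freez=True):
    "obs: list of (im,bbox,pose); z0 = height of the underside"
    f=lambda x:np.concatenate([bb(proj(i,model(n,[x[0],x[1],x[2] if freez else 0]),p))-b for i,b,p in obs])
    s=least_squares(f,[*x0,0.]);return s.x,s.fun
def near(n,im,uv,alts=(),tol=14):
    best=None
    for q in (n,)+tuple(alts):
        for d in regions_of(q,im):
            b=np.array(d["bbox"],float)
            if np.linalg.norm((b[:2]+b[2:])/2-uv)<tol and (best is None or d["p"]>best[0]): best=(d["p"],b,d["mask"],q)
    return best
GUESS={"wide_thick":(.6,.262),"wide_thin":(.443,-.24),"narrow_thick":(.447,-.14),"narrow_thin":(.455,.143),"wide_tube":(.447,.002),"narrow_tube":(.59,.137)}
E
python3 - <<'E'
from h import *
np.set_printoptions(precision=4,suppress=True)
ims=[imaging.get_image(c) for c in ("top","scene")]
RN=("wide_thick","wide_thin","narrow_thick","narrow_thin")
for n,g in GUESS.items():
    obs=[]
    for im in ims:
        uv=proj(im,model(n,[*g,0])).mean(0)
        b=near(n,im,uv,RN if n in RN else ())
        if b:
            ys,xs=np.nonzero(b[2]);mb=np.array([xs.min(),ys.min(),xs.max()+1,ys.max()+1]);print(n,round(b[0],2),b[3],b[1],mb); obs.append((im,mb-.5,None))
    for fz in (True,False):
        if obs:
            x,e=fit(n,obs,g,fz);print("   ",len(obs),x,e.round(1))
E
```

```text
wide_thick 0.46 wide_thick [115.4 119.8 136.9 145.6] [115 123 139 145]
wide_thick 0.73 wide_thick [287.1 287.5 307.9 312. ] [288 288 311 313]
    2 [ 0.5985  0.2594 -0.0013] [ 0.7 -1.1  0.5  0.1  0.3 -0.3  1.1  0.4]
    2 [0.5986 0.2595 0.    ] [ 0.5 -1.3  0.3 -0.1  0.3 -0.6  1.2  0.1]
wide_thin 0.74 wide_thin [357.9 199.6 373.6 216.5] [357 199 374 218]
wide_thin 0.6 wide_thin [218.7 150.9 229.1 151.7] [221 152 226 154]
    2 [ 0.4477 -0.2512 -0.0199] [-3.6 -0.4  2.2  2.7 -7.4 -5.5  4.   5.4]
    2 [ 0.4485 -0.2447  0.    ] [-5.  -2.2  1.2  1.3 -6.8 -9.8  4.7  1.1]
narrow_thick 0.54 narrow_thick [236.9 161.3 248.6 173.9] [237 161 250 174]
    1 [ 0.4321 -0.1668 -0.0301] [ 0.3 -0.3 -0.3  0.2]
    1 [ 0.452  -0.1379  0.    ] [ 0.  -0.5 -0.   0.5]
narrow_thin 0.5 narrow_thin [175.3 194.5 192.  211.1] [174 195 190 211]
    1 [ 0.4566  0.1434 -0.0464] [-0.1  0.1  0.1 -0.1]
    1 [0.4507 0.135  0.    ] [-0.4 -0.3  0.4  0.3]
wide_tube 0.8 wide_tube [225.  190.9 263.1 225.5] [225 188 262 224]
wide_tube 0.93 wide_tube [260.3 183.6 290.3 211.8] [262 183 293 211]
    2 [ 0.4488  0.0046 -0.0023] [ 0.4 -0.8  0.4  0.1  0.4 -0.5  0.8  0.7]
    2 [0.449 0.005 0.   ] [ 0.1 -1.1  0.2 -0.1  0.4 -1.1  0.9  0.2]
narrow_tube 0.75 narrow_tube [168.2 119.  199.6 153.2] [169 122 199 153]
narrow_tube 0.87 narrow_tube [247.9 245.3 278.2 277.5] [248 246 278 276]
    2 [ 0.5958  0.1376 -0.0038] [ 0.3 -0.2  0.9 -0.9  0.6 -0.4  1.   0.6]
    2 [0.596  0.1381 0.    ] [-0.3 -0.8  0.4 -1.4  0.6 -1.3  1.2 -0.3]
```

>>> servo_tool(fingers=[0.8,0.8,0.8,0.8,0.8,0.8,0.8,0.8], delta_pos=[[-0.083,-0.009,0.02],[-0.165,-0.018,0.04],[-0.25,-0.027,0.06],[-0.33,-0.036,0.08],[-0.41,-0.045,0.1],[-0.49,-0.054,0.1],[-0.55,-0.063,0.1],[-0.55,-0.063,0.1]], rot=[[0,0,-0.019],[0,0,-0.038],[0,0,-0.057],[0,0,-0.0648],[0,0,-0.0648],[0,0,-0.0648],[0,0,-0.0648],[0,0,-0.0648]], newtons=30)

```text
time_s: 4.62
tool_pos: [0.4529, 0.3409, 0.1806]
eef_rot: [0.007, 3.14, -0.002]
contact_force: [-0.0, 0.6, 0.0]
gripper_width: 0.0682
finger_force: 0.0
```

>>> servo_tool(fingers=[0.8,0.8,0.8,0.8,0.8,0.8,0.8], delta_pos=[[-0.07,-0.04,0.03],[-0.14,-0.08,0.06],[-0.21,-0.12,0.09],[-0.28,-0.16,0.12],[-0.291,-0.163,0.12],[-0.291,-0.163,0.12],[-0.291,-0.163,0.12]], rot=[[0,0,0],[0,0,0],[0,0,0],[0,0,0],[0,0,0],[0,0,0],[0,0,0]])

```text
time_s: 5.2
tool_pos: [0.5932, 0.2626, 0.1208]
eef_rot: [-0.001, -3.14, 0.0]
contact_force: [0.0, 0.9, 0.1]
gripper_width: 0.0684
finger_force: 0.0
```

```bash
cat >> h.py <<'E'
np.set_printoptions(precision=4,suppress=True)
def look(names,save,dark=True):
    im,p=wrist();cv2.imwrite(f"pics/{save}.png",im["frame"]);print("tcp",p[0],p[1])
    for n in names:
        uv=proj(im,model(n,[*GUESS[n],0]),p).mean(0)
        b=near(n,im,uv,tol=30)
        if not b: print(n,"none near",uv);continue
        ys,xs=np.nonzero(b[2]);mb=np.array([xs.min(),ys.min(),xs.max()+1,ys.max()+1])-.5
        x,e=fit(n,[(im,mb,p)],GUESS[n],False);print(n,round(b[0],2),mb,b[1],"xy",x[:2],"res",e.round(1),"tool step",(np.array([-1,1])*(x[:2]-p[0][:2])/.5).round(4))
E
python3 -c "
from h import *
look(['wide_thick','narrow_tube'],'w1')"
```

```text
tcp [0.5932 0.2626 0.1208] [-0.0015 -3.1403  0.0004]
wide_thick 0.62 [224.5 164.5 277.5 217.5] [226.8 168.7 279.8 218.7] xy [0.5979 0.2596] res [-0.2 -1.3  0.2  1.4] tool step [-0.0095 -0.0062]
narrow_tube 0.55 [ 91.5 153.5 158.5 221.5] [ 89.3 155.5 156.4 223.7] xy [0.5961 0.1382] res [-0.7 -0.5  0.6  0.6] tool step [-0.0059 -0.249 ]
```

View pics/w1.png

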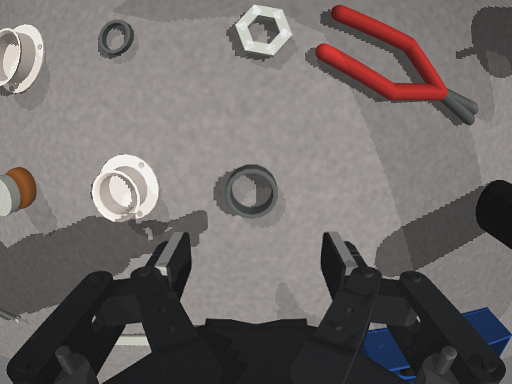

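>>> servo_tool(fingers=[0.8,0.8,0.8,0.8,0.8,0.8,0.8,0.8], delta_pos=[[-0.0095,-0.006,0.05],[-0.0095,-0.006,0.11],[-0.0095,-0.006,0.17],[-0.0095,-0.006,0.2],[-0.0095,-0.006,0.2276],[-0.0095,-0.006,0.2276],[-0.0095,-0.006,0.2276],[-0.0095,-0.006,0.2276]], rot=[[0,0,0],[0,0,0],[0,0,0],[0,0,0],[0,0,0],[0,0,0],[0,0,0],[0,0,0]])

```text
time_s: 6.02
tool_pos: [0.5983, 0.2609, 0.009]
eef_rot: [-0.002, 3.14, 0.001]
contact_force: [0.2, 0.1, 0.4]
gripper_width: 0.0684
finger_force: 0.0
```

>>> servo_tool(fingers=[0.45,0.45,0.45,0.45,0.45,0.45,0.45,0.45], delta_pos=[[0,0,0],[0,0,0],[0,0,0],[0,0,0],[0,0,0],[0,0,0],[0,0,0],[0,0,0]], rot=[[0,0,0],[0,0,0],[0,0,0],[0,0,0],[0,0,0],[0,0,0],[0,0,0],[0,0,0]], newtons=40)

```text
time_s: 6.68
tool_pos: [0.5988, 0.2605, 0.0094]
eef_rot: [-0.001, 3.139, 0.002]
contact_force: [-2.7, 0.2, 8.3]
gripper_width: 0.0439
finger_force: 39.9
```

>>> servo_tool(fingers=[0.45,0.45,0.45,0.45,0.45,0.45], delta_pos=[[0,0,-0.03],[0,0,-0.08],[0,0,-0.13],[0,0,-0.13],[0,0,-0.13],[0,0,-0.13]], rot=[[0,0,0],[0,0,0],[0,0,0],[0,0,0],[0,0,0],[0,0,0]])

```text
time_s: 7.18
tool_pos: [0.598, 0.2599, 0.0726]
eef_rot: [-0.001, 3.141, 0.0]
contact_force: [-0.4, 0.6, -0.4]
gripper_width: 0.0437
finger_force: 41.0
```

```bash
python3 -c "
from h import *
im,p=wrist();print(p);f=im['frame'][180:384,110:400];w=cv2.resize(f,(580,408),interpolation=cv2.INTER_CUBIC)
s=imaging.get_image('scene');uv=proj(s,p[0][None])[0].astype(int);print(uv)
c=cv2.resize(s['frame'][uv[1]-45:uv[1]+45,uv[0]-45:uv[0]+45],(400,400),interpolation=cv2.INTER_CUBIC)[:,:210]
cv2.imwrite('pics/g1.png',np.hstack([w[:400],c]))
t=imaging.get_image('top');print(s['tvec'],ray(s,uv)[0])
"
```

```text
(array([0.598 , 0.2599, 0.0726]), array([-0.0005,  3.1412,  0.0001]))
[302 281]
[ 0.4172 -0.1577  1.2961] [0.9596 0.5988 0.7742]
```

View pics/g1.png

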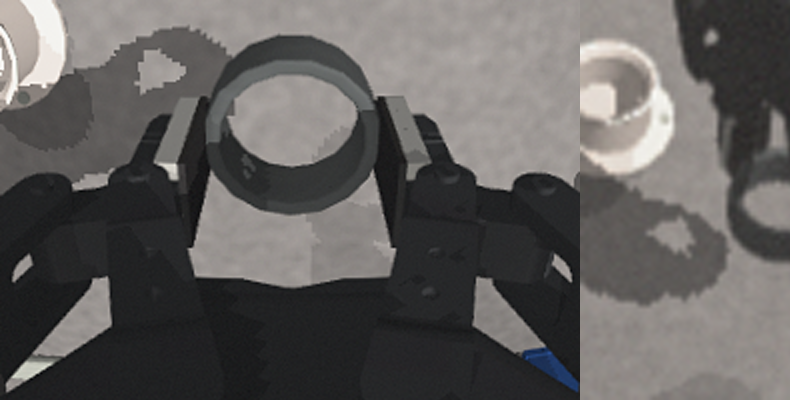

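The ring is held at the fingertips, with its centre at about (255,243) in the full frame. I'll check its tilt by fitting the outline and the bore.

```bash
cat >> h.py <<'E'
def circ(q,z,c,t):
    P=np.c_[q*np.cos(A),q*np.sin(A),0*A+z]@R.from_rotvec([t[0],t[1],0]).as_matrix().T;return P+c
def held(n,ro,ri,h,w):
    "pose of the held ring by outline overlap: centre in tool axes, tilt about tool x,y"
    im,p=wrist();m=near(n,im,proj(im,(p[0]+[0,0,-.0])[None],p)[0],("wide_thick","narrow_thick","wide_thin","narrow_thin"),tol=45)
    if not m: print("none");return im
    M=m[2].astype(np.uint8);print("p",m[0],m[1],M.sum());s=np.c_[np.nonzero(M)[::-1]]
    Rw=R.from_rotvec(p[1]).as_matrix()
    def sil(x):
        pt=lambda q,z:proj(im,circ(q,z,np.array([x[0],0 if len(x)<5 else x[4],x[1]]),x[2:4])@Rw.T+p[0],p)
        I=np.zeros(M.shape,np.uint8)
        o=cv2.convexHull(np.float32(np.vstack([pt(ro,-h/2),pt(ro,h/2)])));cv2.fillConvexPoly(I,np.int32(np.round(o*16)),1,shift=4)
        a=np.zeros_like(I);b=np.zeros_like(I)
        cv2.fillConvexPoly(a,np.int32(np.round(pt(ri,-h/2)*16)),1,shift=4);cv2.fillConvexPoly(b,np.int32(np.round(pt(ri,h/2)*16)),1,shift=4)
        I[(a&b)>0]=0;return I
    from scipy.optimize import minimize
    c=lambda x:(sil(x)!=M).sum()/M.sum()
    best=min((minimize(c,[0,z,0,t,0],method="Nelder-Mead",options=dict(initial_simplex=np.array([[0,z,0,t,0]]+[list(np.array([0,z,0,t,0])+np.eye(5)[i]*[.004,.006,.1,.15,.003][i]) for i in range(5)]),maxiter=300)) for z in (0,.008) for t in (-.2,0,.2)),key=lambda s:s.fun)
    print("tool x,z,y",best.x[[0,1,4]],"tilt deg x,y",np.degrees(best.x[2:4]),"mismatch",best.fun)
    v=im["frame"].copy();v[M>0]=v[M>0]//2+[0,100,0];cs=cv2.findContours(sil(best.x),cv2.RETR_LIST,cv2.CHAIN_APPROX_NONE)[0];cv2.drawContours(v,cs,-1,(0,0,255),1)
    cv2.imwrite(f"pics/{w}.png",cv2.resize(v[150:300,170:340],(680,600),interpolation=cv2.INTER_CUBIC))
E
python3 -c "
from h import *
held('wide_thick',.023,.0185,.02,'h1')"
```

```text
p 0.72 [211.9 196.3 298.8 287.3] 4009
tool x,z,y [-0.0017  0.0041  0.0008] tilt deg x,y [-0.0529 -1.8996] mismatch 0.05487652781242205
```

View pics/h1.png

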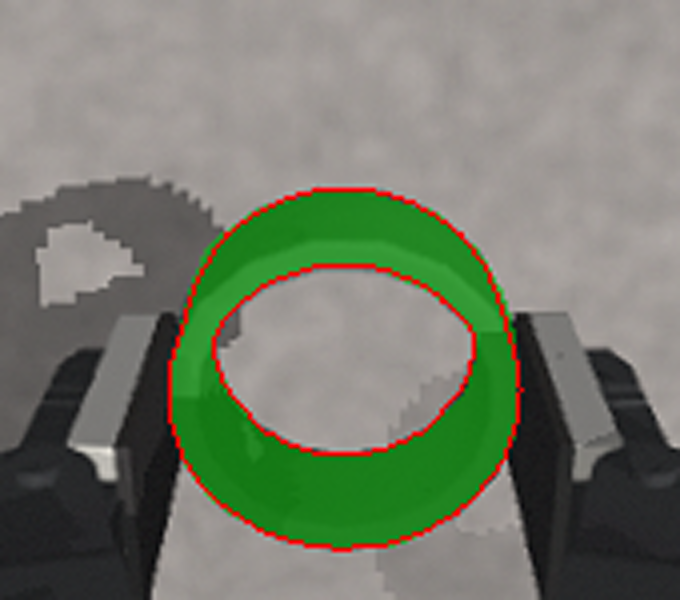

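Ring outline fits with the ring level and held at the fingertips. I'm moving on to the wide tube.

>>> servo_tool(fingers=[0.45,0.45,0.45,0.45,0.45,0.45,0.45,0.45], delta_pos=[[0.02,-0.04,-0.04],[0.06,-0.11,-0.04],[0.11,-0.18,-0.04],[0.15,-0.25,-0.04],[0.19,-0.32,-0.04],[0.23,-0.39,-0.04],[0.27,-0.46,-0.04],[0.298,-0.51,-0.04]], rot=[[0,0,0],[0,0,0],[0,0,0],[0,0,0],[0,0,0],[0,0,0],[0,0,0],[0,0,0]])

```text
time_s: 8.3
tool_pos: [0.4469, 0.0029, 0.0925]
eef_rot: [-0.0, -3.141, 0.001]
contact_force: [1.3, 0.1, -0.9]
gripper_width: 0.044
finger_force: 41.0
```

>>> servo_tool(fingers=[0.45,0.45,0.45], delta_pos=[[0,0,0],[0,0,0],[0,0,0]], rot=[[0,0,0],[0,0,0],[0,0,0]])

```text
time_s: 8.55
tool_pos: [0.4499, 0.005, 0.0928]
eef_rot: [0.001, 3.14, 0.0]
contact_force: [-0.4, -0.4, -0.3]
gripper_width: 0.0435
finger_force: 41.0
```

```bash
python3 -c "
from h import *
look(['wide_tube'],'w2')
im,p=wrist()
v=im['frame'].copy()
for n,x,c in (('wide_thick',[*p[0][:2],p[0][2]-.0115],(0,0,255)),('wide_tube',[.449,.005,0],(0,255,0))):
    for u in proj(im,model(n,x),p): cv2.circle(v,tuple(int(a) for a in u.round()),0,c,-1)
cv2.imwrite('pics/w2o.png',cv2.resize(v[130:320,140:370],(726,600),interpolation=cv2.INTER_CUBIC))"
```

```text
tcp [0.4499 0.005  0.0928] [0.0005 3.1404 0.0003]
wide_tube 0.93 [207.5 144.5 301.5 241.5] [208.7 145.5 302.4 240.8] xy [0.4495 0.005 ] res [-0.4 -0.4  0.4  0.5] tool step [0.0008 0.0001]
```

View pics/w2o.png

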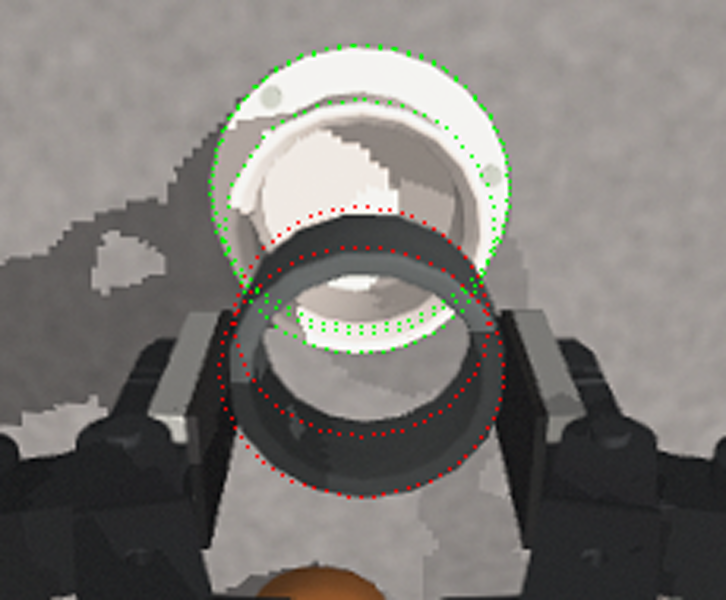

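>>> servo_tool(fingers=[0.45,0.45,0.45,0.45,0.45,0.45,0.45,0.45], delta_pos=[[0.002,0,0.03],[0.002,0,0.06],[0.002,0,0.08],[0.002,0,0.09],[0.002,0,0.1],[0.002,0,0.108],[0.002,0,0.112],[0.002,0,0.112]], rot=[[0,0,0],[0,0,0],[0,0,0],[0,0,0],[0,0,0],[0,0,0],[0,0,0],[0,0,0]])

```text
time_s: 9.37
tool_pos: [0.4484, 0.005, 0.0364]
eef_rot: [-0.001, 3.141, -0.0]
contact_force: [-0.1, 0.5, -0.9]
gripper_width: 0.0437
finger_force: 41.0
```

>>> servo_tool(fingers=[0.75,0.75,0.75,0.75,0.75,0.75,0.75,0.75], delta_pos=[[0,0,0],[0,0,0],[0,0,0],[0,0,-0.02],[0,0,-0.09],[0,0,-0.16],[0,0,-0.16],[0,0,-0.16]], rot=[[0,0,0],[0,0,0],[0,0,0],[0,0,0],[0,0,0],[0,0,0],[0,0,0],[0,0,0]])

```text
time_s: 10.03
tool_pos: [0.4496, 0.0048, 0.1185]
eef_rot: [-0.0, 3.137, -0.0]
contact_force: [-0.2, -0.0, -0.5]
gripper_width: 0.0642
finger_force: 0.0
```

```bash
python3 -c "
from h import *
im,p=wrist();print(p)
v=im['frame'].copy()
for q,z,c in ((.023,.026,(0,0,255)),(.0185,.026,(0,0,255)),(.028,.032,(0,255,0))):
    for u in proj(im,circ(q,z,np.array([.449,.005,0]),(0,0)),p): cv2.circle(v,tuple(int(a) for a in u.round()),0,c,-1)
uv=proj(im,np.array([[.449,.005,.03]]),p)[0].astype(int)
a,b=[cv2.resize(k[uv[1]-50:uv[1]+50,uv[0]-50:uv[0]+50],(400,400),interpolation=cv2.INTER_CUBIC) for k in (im['frame'],v)]
cv2.imwrite('pics/w3.png',np.hstack([a,b]))"
```

```text
(array([0.4496, 0.0048, 0.1185]), array([-0.0004,  3.1372, -0.0001]))
```

View pics/w3.png

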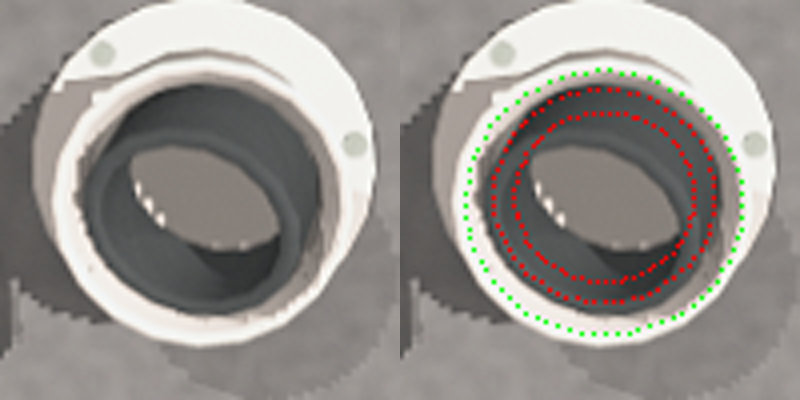

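The ring is caught tilted in the mouth, with its high side toward the lower left of the picture (−x, −y). I'll press that side down gently with shut fingertips.

>>> servo_tool(fingers=[0,0,0,0,0,0,0,0], delta_pos=[[0.011,-0.0056,0],[0.011,-0.0056,0],[0.011,-0.0056,0],[0.011,-0.0056,0.05],[0.011,-0.0056,0.1],[0.011,-0.0056,0.13],[0.011,-0.0056,0.147],[0.011,-0.0056,0.147]], rot=[[0,0,0],[0,0,0],[0,0,0],[0,0,0],[0,0,0],[0,0,0],[0,0,0],[0,0,0]])

```text
time_s: 10.75
tool_pos: [0.4412, 0.002, 0.0412]
eef_rot: [0.0, -3.138, 0.0]
contact_force: [-0.6, -1.2, 0.4]
gripper_width: 0.0003
finger_force: 0.0
```

>>> servo_tool(fingers=[0,0,0,0,0,0], delta_pos=[[0,0,0.004],[0,0,0.008],[0,0,0.012],[0,0,0.016],[0,0,0.02],[0,0,0.02]], rot=[[0,0,0],[0,0,0],[0,0,0],[0,0,0],[0,0,0],[0,0,0]])

```text
time_s: 11.25
tool_pos: [0.4427, 0.0021, 0.0329]
eef_rot: [-0.001, 3.142, -0.0]
contact_force: [0.5, 0.3, -0.4]
gripper_width: 0.0001
finger_force: 0.1
```

>>> servo_tool(fingers=[0,0,0,0,0], delta_pos=[[0,0,0.004],[0,0,0.008],[0,0,0.012],[0,0,0.012],[0,0,0.012]], rot=[[0,0,0],[0,0,0],[0,0,0],[0,0,0],[0,0,0]])

```text
time_s: 11.67
tool_pos: [0.4425, 0.0021, 0.0268]
eef_rot: [0.001, -3.141, 0.0]
contact_force: [-0.0, 0.7, 0.2]
gripper_width: 0.0
finger_force: 0.0
```

>>> servo_tool(fingers=[0,0,0.2,0.2,0.2,0.2,0.2], delta_pos=[[0,0,-0.05],[0,0,-0.11],[-0.01,0.006,-0.17],[-0.013,0.006,-0.18],[-0.013,0.006,-0.18],[-0.013,0.006,-0.18],[-0.013,0.006,-0.18]], rot=[[0,0,0],[0,0,0],[0,0,0],[0,0,0],[0,0,0],[0,0,0],[0,0,0]])

```text
time_s: 12.25
tool_pos: [0.4482, 0.005, 0.1158]
eef_rot: [0.001, -3.14, 0.0]
contact_force: [-0.6, 0.3, -0.8]
gripper_width: 0.017
finger_force: 0.0
```

```bash
cat >> h.py <<'E'
def tubeview(xy,w,rings):
    im,p=wrist();print(p);v=im['frame'].copy()
    for q,z,c in rings:
        for u in proj(im,circ(q,z,np.array([*xy,0]),(0,0)),p): cv2.circle(v,tuple(int(a) for a in u.round()),0,c,-1)
    uv=proj(im,np.array([[*xy,.03]]),p)[0].astype(int)
    a,b=[cv2.resize(k[uv[1]-50:uv[1]+60,uv[0]-50:uv[0]+50],(400,440),interpolation=cv2.INTER_CUBIC) for k in (im['frame'],v)]
    cv2.imwrite(f'pics/{w}.png',np.hstack([a,b]))
E
python3 -c "
from h import *
tubeview((.449,.005),'w4',((.023,.026,(0,0,255)),(.0185,.026,(0,0,255)),(.028,.032,(0,255,0))))"
```

```text
(array([0.4482, 0.005 , 0.1158]), array([ 0.0006, -3.1395,  0.0002]))
```

View pics/w4.png

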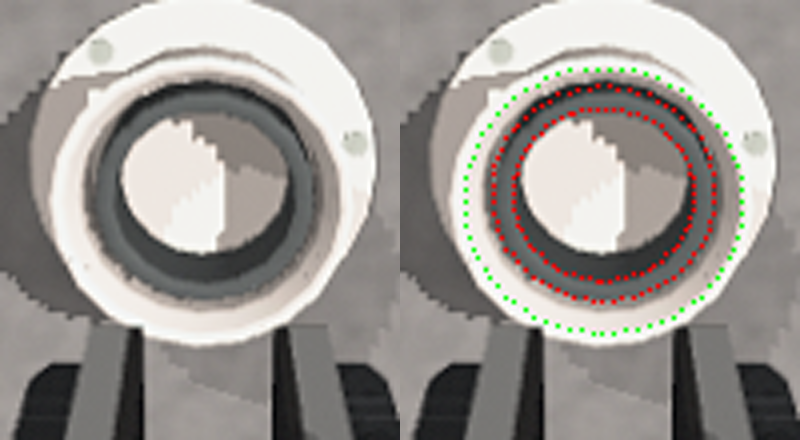

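The wide_thick ring is now flat on the floor, and its outline matches a top face at 26 mm. wide_thin is next.

>>> servo_tool(fingers=[0.8,0.8,0.8,0.8,0.8,0.8,0.8,0.8], delta_pos=[[0,-0.06,-0.01],[0,-0.13,-0.01],[0,-0.2,-0.01],[0,-0.27,-0.01],[0,-0.34,-0.01],[0,-0.41,-0.01],[0.006,-0.46,-0.01],[0.006,-0.49,-0.01]], rot=[[0,0,0],[0,0,0],[0,0,0],[0,0,0],[0,0,0],[0,0,0],[0,0,0],[0,0,0]])

```text
time_s: 12.97
tool_pos: [0.445, -0.2423, 0.1206]
eef_rot: [-0.003, -3.139, -0.001]
contact_force: [1.1, 0.8, -0.2]
gripper_width: 0.0685
finger_force: 0.0
```

>>> servo_tool(fingers=[0.8,0.8,0.8], delta_pos=[[0,0,0],[0,0,0],[0,0,0]], rot=[[0,0,0],[0,0,0],[0,0,0]])

```text
time_s: 13.22
tool_pos: [0.4456, -0.2391, 0.1212]
eef_rot: [0.0, -3.14, -0.002]
contact_force: [-0.3, -0.0, -0.5]
gripper_width: 0.0683
finger_force: 0.0
```

```bash
python3 -c "
from h import *
look(['wide_thin','narrow_thick'],'w5')"
```

```text
tcp [ 0.4456 -0.2391  0.1212] [ 0.0005 -3.1399 -0.0017]
wide_thin 0.81 [221.5 159.5 272.5 209.5] [222.5 158.5 272.8 212.3] xy [ 0.4462 -0.2457] res [-0.3 -0.8  0.3  0.9] tool step [-0.0012 -0.0133]
narrow_thick 0.64 [341.5 168.5 381.5 209.5] [340.1 170.4 378.8 212.5] xy [ 0.4486 -0.1396] res [-0.3 -0.   0.3  0. ] tool step [-0.0061  0.199 ]
```

View pics/w5.png

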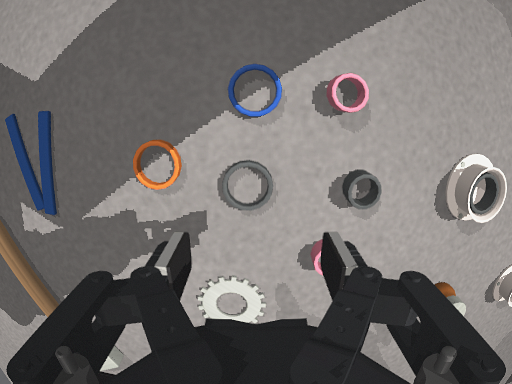

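wide_thin is the dark ring at (247,185). narrow_thick is at (361,189). The orange ring (157,165), blue ring (255,90) and pink ring (348,93) stay where they are. The fit fits 46 mm at bench height. Picking up wide_thin.

>>> servo_tool(fingers=[0.75,0.75,0.75,0.75,0.75,0.75,0.75,0.75], delta_pos=[[-0.001,-0.0133,0.05],[-0.001,-0.0133,0.11],[-0.001,-0.0133,0.17],[-0.001,-0.0133,0.21],[-0.001,-0.0133,0.225],[-0.001,-0.0133,0.234],[-0.001,-0.0133,0.234],[-0.001,-0.0133,0.234]], rot=[[0,0,0],[0,0,0],[0,0,0],[0,0,0],[0,0,0],[0,0,0],[0,0,0],[0,0,0]])

```text
time_s: 14.03
tool_pos: [0.4475, -0.2467, 0.006]
eef_rot: [-0.001, 3.14, -0.001]
contact_force: [0.2, -0.3, -0.7]
gripper_width: 0.0639
finger_force: 0.0
```

>>> servo_tool(fingers=[0.45,0.45,0.45,0.45,0.45,0.45], delta_pos=[[0,0,0],[0,0,0],[0,0,0],[0,0,0],[0,0,0],[0,0,0]], rot=[[0,0,0],[0,0,0],[0,0,0],[0,0,0],[0,0,0],[0,0,0]], newtons=30)

```text
time_s: 14.53
tool_pos: [0.4476, -0.247, 0.0066]
eef_rot: [-0.0, 3.139, -0.002]
contact_force: [-1.2, 1.3, 9.2]
gripper_width: 0.0425
finger_force: 29.2
```

>>> servo_tool(fingers=[0.45,0.45,0.45,0.45,0.45,0.45], delta_pos=[[0,0,-0.02],[0,0,-0.06],[0,0,-0.11],[0,0,-0.16],[0,0,-0.16],[0,0,-0.16]], rot=[[0,0,0],[0,0,0],[0,0,0],[0,0,0],[0,0,0],[0,0,0]])

```text
time_s: 15.03
tool_pos: [0.4479, -0.2473, 0.0873]
eef_rot: [-0.0, 3.138, -0.003]
contact_force: [-0.2, -0.8, -0.4]
gripper_width: 0.0424
finger_force: 30.4
```

```bash
python3 -c "
from h import *
held('wide_thin',.023,.0185,.01,'h2');print(r.observe()['tool_pos'])"
```

```text
p 0.77 [217.  198.3 296.4 279.3] 2446
tool x,z,y [-0.0027  0.0099  0.0007] tilt deg x,y [ 0.3244 -4.8769] mismatch 0.11079313164349959
[ 0.4462 -0.2463  0.0842]
```

View pics/h2.png

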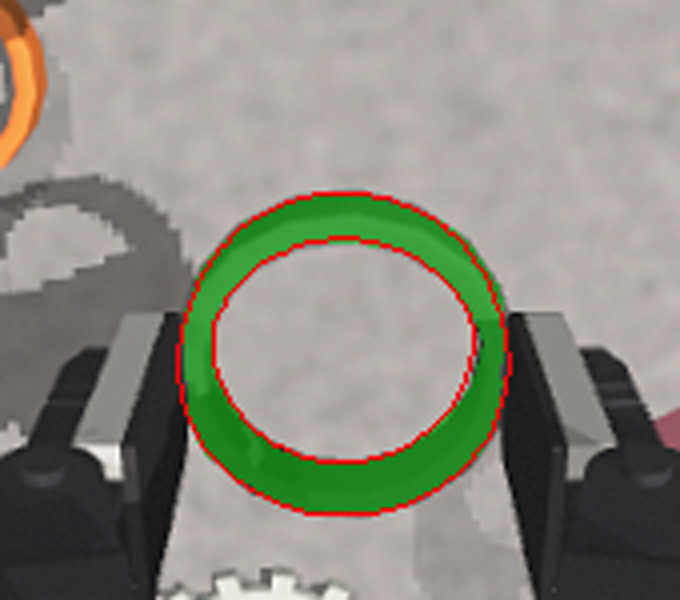

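>>> servo_tool(fingers=[0.45,0.45,0.45,0.45,0.45,0.45,0.45,0.45], delta_pos=[[0,0.03,-0.01],[0,0.09,-0.01],[0,0.16,-0.01],[0,0.23,-0.01],[0,0.3,-0.01],[0,0.37,-0.01],[-0.003,0.44,-0.01],[-0.003,0.503,-0.01]], rot=[[0,0,0],[0,0,0],[0,0,0],[0,0,0],[0,0,0],[0,0,0],[0,0,0],[0,0,0]])

```text
time_s: 16.0
tool_pos: [0.4477, 0.0068, 0.0896]
eef_rot: [0.001, -3.141, -0.0]
contact_force: [1.2, -0.1, -0.2]
gripper_width: 0.0422
finger_force: 30.5
```

>>> servo_tool(fingers=[0.45,0.45,0.45], delta_pos=[[0,0,0],[0,0,0],[0,0,0]], rot=[[0,0,0],[0,0,0],[0,0,0]])

```text
time_s: 16.25
tool_pos: [0.4479, 0.0048, 0.0896]
eef_rot: [0.002, -3.141, 0.001]
contact_force: [-0.7, -1.1, 0.7]
gripper_width: 0.0425
finger_force: 30.5
```

```bash
python3 -c "
from h import *
look(['wide_tube'],'w6')
for i in range(4):
    s=r.observe();print(s['tool_pos'],s['joints']);imaging.get_image('top')"
```

```text
tcp [0.4479 0.0048 0.0896] [ 0.0021 -3.1407  0.0007]
wide_tube none near [250.9054 195.9863]
[0.4481 0.004  0.0898] [ 0.0093  0.2073 -0.4427  0.9213 -0.0004  0.01  ]
[0.4481 0.0039 0.0898] [ 0.0089  0.2072 -0.4427  0.9213 -0.0003  0.0102]
[0.4481 0.0039 0.0899] [ 0.0088  0.2071 -0.4427  0.9214 -0.0002  0.0103]
[0.4482 0.004  0.0899] [ 0.0089  0.207  -0.4426  0.9214 -0.0002  0.0104]
```

>>> servo_tool(fingers=[0.45,0.45,0.45,0.45,0.45,0.45,0.45,0.45], delta_pos=[[0,0.002,0.03],[0,0.002,0.06],[0,0.002,0.075],[0,0.002,0.08],[0,0.002,0.084],[0,0.002,0.088],[0,0.002,0.09],[0,0.002,0.09]], rot=[[0,0,0],[0,0,0],[0,0,0],[0,0,0],[0,0,0],[0,0,0],[0,0,0],[0,0,0]])

```text
time_s: 17.22
tool_pos: [0.4484, 0.0059, 0.0452]
eef_rot: [-0.001, 3.141, -0.0]
contact_force: [-0.3, -0.5, -0.8]
gripper_width: 0.0425
finger_force: 30.5
```

>>> servo_tool(fingers=[0.45,0.45,0.45,0.45], delta_pos=[[0,0,0.003],[0,0,0.006],[0,0,0.009],[0,0,0.009]], rot=[[0,0,0],[0,0,0],[0,0,0],[0,0,0]])

```text
time_s: 17.55
tool_pos: [0.4481, 0.0059, 0.0403]
eef_rot: [0.001, -3.141, 0.0]
contact_force: [0.4, 1.1, 0.3]
gripper_width: 0.0424
finger_force: 30.5
```

>>> servo_tool(fingers=[0.45,0.45,0.45,0.45], delta_pos=[[0,0,0.002],[0,0,0.004],[0,0,0.006],[0,0,0.006]], rot=[[0,0,0],[0,0,0],[0,0,0],[0,0,0]])

```text
time_s: 17.88
tool_pos: [0.4481, 0.0059, 0.0373]
eef_rot: [0.001, -3.141, 0.0]
contact_force: [0.4, 0.5, -0.7]
gripper_width: 0.0423
finger_force: 30.5
```

>>> servo_tool(fingers=[0.45,0.45,0.45,0.45], delta_pos=[[0,0,0.002],[0,0,0.004],[0,0,0.004],[0,0,0.004]], rot=[[0,0,0],[0,0,0],[0,0,0],[0,0,0]])

```text
time_s: 18.22
tool_pos: [0.4483, 0.0058, 0.0356]
eef_rot: [-0.0, 3.141, -0.0]
contact_force: [0.8, -0.9, 2.3]
gripper_width: 0.0422
finger_force: 30.8
```

>>> servo_tool(fingers=[0.7,0.7,0.7,0.7,0.7,0.7,0.7,0.7], delta_pos=[[0,0,0],[0,0,0],[0,0,0],[0,0,-0.02],[0,0,-0.09],[0,0,-0.16],[0,0,-0.16],[0,0,-0.16]], rot=[[0,0,0],[0,0,0],[0,0,0],[0,0,0],[0,0,0],[0,0,0],[0,0,0],[0,0,0]])

```text
time_s: 18.88
tool_pos: [0.4495, 0.006, 0.1172]
eef_rot: [-0.001, 3.138, 0.0]
contact_force: [0.5, -0.7, -1.2]
gripper_width: 0.0598
finger_force: 0.0
```

```bash
python3 -c "
from h import *
tubeview((.449,.005),'w7',((.023,.036,(0,0,255)),(.0185,.036,(0,0,255)),(.028,.032,(0,255,0))))"
```

```text
(array([0.4495, 0.006 , 0.1172]), array([-0.0007,  3.1377,  0.0001]))
```

View pics/w7.png

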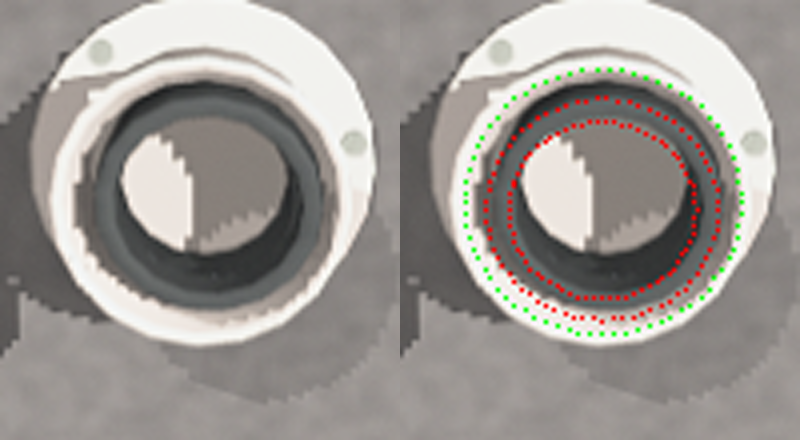

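wide_thin is in the mouth, at about the centre of the left crop. I'll feel for its top with nearly shut fingers to check that it's seated and to level it.

>>> servo_tool(fingers=[0.2,0.2,0.2,0.2,0.2,0.2,0.2,0.2], delta_pos=[[0.001,-0.002,0],[0.001,-0.002,0.03],[0.001,-0.002,0.06],[0.001,-0.002,0.1],[0.001,-0.002,0.13],[0.001,-0.002,0.145],[0.001,-0.002,0.15],[0.001,-0.002,0.15]], rot=[[0,0,0],[0,0,0],[0,0,0],[0,0,0],[0,0,0],[0,0,0],[0,0,0],[0,0,0]])

```text
time_s: 19.6
tool_pos: [0.4469, 0.0049, 0.0397]
eef_rot: [0.001, -3.139, 0.0]
contact_force: [0.2, 0.1, 0.0]
gripper_width: 0.0169
finger_force: 0.0
```

>>> servo_tool(fingers=[0.2,0.2,0.2,0.2], delta_pos=[[0,0,0.002],[0,0,0.004],[0,0,0.004],[0,0,0.004]], rot=[[0,0,0],[0,0,0],[0,0,0],[0,0,0]])

```text
time_s: 19.93
tool_pos: [0.448, 0.0049, 0.039]
eef_rot: [-0.0, 3.141, -0.0]
contact_force: [-0.1, 0.5, 0.0]
gripper_width: 0.017
finger_force: 0.0
```

>>> servo_tool(fingers=[0.2,0.2,0.2,0.2], delta_pos=[[0,0,0.002],[0,0,0.004],[0,0,0.004],[0,0,0.004]], rot=[[0,0,0],[0,0,0],[0,0,0],[0,0,0]])

```text
time_s: 20.27
tool_pos: [0.4477, 0.0049, 0.0365]
eef_rot: [-0.001, 3.142, -0.0]
contact_force: [-1.1, -0.5, 0.1]
gripper_width: 0.0173
finger_force: 0.0
```

>>> servo_tool(fingers=[0.2,0.2,0.2,0.2], delta_pos=[[0,0,0.002],[0,0,0.004],[0,0,0.004],[0,0,0.004]], rot=[[0,0,0],[0,0,0],[0,0,0],[0,0,0]])

```text
time_s: 20.6
tool_pos: [0.4477, 0.0049, 0.0345]
eef_rot: [0.001, -3.142, 0.0]
contact_force: [0.3, -0.4, 0.1]
gripper_width: 0.0173
finger_force: 0.3
```

>>> servo_tool(fingers=[0.2,0.2,0.2,0.32,0.32,0.32,0.32,0.32], delta_pos=[[0,0,-0.015],[0,0,-0.03],[0,0,-0.03],[0,0,-0.03],[0,0,-0.03],[0,0,-0.02],[0,0,-0.012],[0,0,-0.012]], rot=[[0,0,0],[0,0,0],[0,0,0],[0,0,0],[0,0,0],[0,0,0],[0,0,0],[0,0,0]])

```text
time_s: 21.27
tool_pos: [0.4471, 0.0049, 0.0395]
eef_rot: [0.001, -3.14, 0.0]
contact_force: [-0.7, -0.9, 0.6]
gripper_width: 0.0272
finger_force: 0.1
```

>>> servo_tool(fingers=[0.32,0.32,0.32,0.32], delta_pos=[[0,0,0.002],[0,0,0.004],[0,0,0.004],[0,0,0.004]], rot=[[0,0,0],[0,0,0],[0,0,0],[0,0,0]])

```text
time_s: 21.6
tool_pos: [0.4477, 0.0049, 0.0385]
eef_rot: [0.001, -3.142, 0.0]
contact_force: [-0.0, 0.4, 0.9]
gripper_width: 0.0272
finger_force: 0.2
```

>>> servo_tool(fingers=[0.32,0.32,0.32,0.32], delta_pos=[[0,0,0.002],[0,0,0.004],[0,0,0.004],[0,0,0.004]], rot=[[0,0,0],[0,0,0],[0,0,0],[0,0,0]])

```text
time_s: 21.93
tool_pos: [0.4477, 0.005, 0.0365]
eef_rot: [-0.001, 3.141, 0.0]
contact_force: [0.3, -0.2, 0.8]
gripper_width: 0.0275
finger_force: 0.4
```

>>> servo_tool(fingers=[0.32,0.32,0.32,0.32], delta_pos=[[0,0,0.002],[0,0,0.004],[0,0,0.004],[0,0,0.004]], rot=[[0,0,0],[0,0,0],[0,0,0],[0,0,0]])

```text
time_s: 22.27
tool_pos: [0.448, 0.0049, 0.0356]
eef_rot: [-0.001, 3.14, -0.0]
contact_force: [-3.9, 0.2, 17.4]
gripper_width: 0.0272
finger_force: 8.7
```

There is firm contact at about 35.6 mm with both fingers, where the text expects 36 mm, so the wide column is seated. narrow_thick is next.

>>> servo_tool(fingers=[0.32,0.32,0.32,0.65,0.65,0.65,0.65,0.65], delta_pos=[[0,0,-0.04],[0,0,-0.1],[0,-0.04,-0.16],[0,-0.11,-0.17],[0,-0.18,-0.17],[-0.001,-0.25,-0.17],[-0.001,-0.29,-0.17],[-0.001,-0.29,-0.17]], rot=[[0,0,0],[0,0,0],[0,0,0],[0,0,0],[0,0,0],[0,0,0],[0,0,0],[0,0,0]])

```text
time_s: 22.93
tool_pos: [0.4483, -0.1434, 0.1195]
eef_rot: [0.005, 3.141, -0.002]
contact_force: [-0.0, 0.5, -0.8]
gripper_width: 0.0554
finger_force: 0.0
```

>>> servo_tool(fingers=[0.65,0.65,0.65], delta_pos=[[0,0,0],[0,0,0],[0,0,0]], rot=[[0,0,0],[0,0,0],[0,0,0]])

```text
time_s: 23.18
tool_pos: [0.448, -0.1393, 0.1194]
eef_rot: [0.002, -3.141, -0.0]
contact_force: [0.3, 0.6, -0.4]
gripper_width: 0.0558
finger_force: 0.0
```

```bash
python3 -c "
from h import *
look(['narrow_thick','wide_thin'],'w8')
tubeview((.449,.005),'w8t',((.023,.036,(0,0,255)),(.0185,.036,(0,0,255)),(.028,.032,(0,255,0))))
v=cv2.imread('pics/w8.png')[60:310,130:512];t=cv2.imread('pics/w8t.png')[:,:400]
v=cv2.resize(v,(500,327));t=cv2.resize(t,(297,327));cv2.imwrite('pics/w8c.png',np.hstack([v,t]))"
```

```text
tcp [ 0.448  -0.1393  0.1194] [ 0.0019 -3.141  -0.0004]
narrow_thick 0.66 [233.5 166.5 273.5 207.5] [232.6 165.5 273.5 207.1] xy [ 0.4486 -0.1401] res [ 0.  -1.1 -0.   1.1] tool step [-0.0012 -0.0017]
wide_thin none near [147.3    179.5368]
(array([ 0.4482, -0.1392,  0.1195]), array([ 0.0028, -3.1414, -0.    ]))
```

View pics/w8c.png

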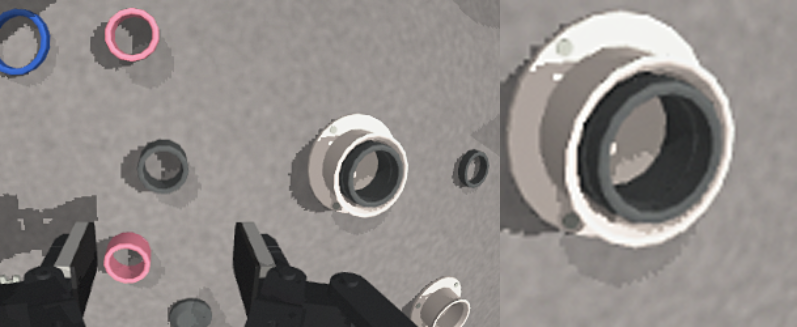

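The dark narrow_thick is at (163,167) in the crop, with the pink ones at (132,35) and (127,262). The wide column stands level and slightly proud of the rim. I'll grip narrow_thick near its top.

>>> servo_tool(fingers=[0.65,0.65,0.65,0.65,0.65,0.65,0.65,0.65], delta_pos=[[-0.001,-0.0017,0.05],[-0.001,-0.0017,0.11],[-0.001,-0.0017,0.16],[-0.001,-0.0017,0.2],[-0.001,-0.0017,0.21],[-0.001,-0.0017,0.214],[-0.001,-0.0017,0.214],[-0.001,-0.0017,0.214]], rot=[[0,0,0],[0,0,0],[0,0,0],[0,0,0],[0,0,0],[0,0,0],[0,0,0],[0,0,0]])

```text
time_s: 24.05
tool_pos: [0.4496, -0.1411, 0.0136]
eef_rot: [-0.001, 3.14, -0.001]
contact_force: [1.2, -0.5, -0.4]
gripper_width: 0.0557
finger_force: 0.0
```

>>> servo_tool(fingers=[0.3,0.3,0.3,0.3,0.3,0.3], delta_pos=[[0,0,0],[0,0,0],[0,0,0],[0,0,0],[0,0,0],[0,0,0]], rot=[[0,0,0],[0,0,0],[0,0,0],[0,0,0],[0,0,0],[0,0,0]], newtons=35)

```text
time_s: 24.55
tool_pos: [0.4495, -0.1412, 0.0139]
eef_rot: [-0.0, 3.139, -0.001]
contact_force: [-1.0, 0.4, 8.7]
gripper_width: 0.032
finger_force: 33.9
```

>>> servo_tool(fingers=[0.3,0.3,0.3,0.3,0.3,0.3], delta_pos=[[0,0,-0.02],[0,0,-0.06],[0,0,-0.11],[0,0,-0.16],[0,0,-0.16],[0,0,-0.16]], rot=[[0,0,0],[0,0,0],[0,0,0],[0,0,0],[0,0,0],[0,0,0]])

```text
time_s: 25.05
tool_pos: [0.4499, -0.1414, 0.0942]
eef_rot: [-0.0, 3.138, -0.002]
contact_force: [-0.3, 0.2, -0.5]
gripper_width: 0.0318
finger_force: 34.7
```

```bash
python3 -c "
from h import *
print(r.observe()['tool_pos']);held('narrow_thick',.017,.013,.02,'h3')"
```

```text
[ 0.4499 -0.1414  0.0942]
p 0.78 [224.6 204.7 286.3 273. ] 2632
tool x,z,y [-0.0018  0.0097  0.001 ] tilt deg x,y [-0.1128 -1.2308] mismatch 0.047872340425531915
```

>>> servo_tool(fingers=[0.3,0.3,0.3,0.3,0.3,0.3,0.3,0.3], delta_pos=[[-0.02,0.04,0],[-0.055,0.105,0],[-0.09,0.17,0],[-0.125,0.24,0],[-0.16,0.305,0],[-0.195,0.37,0],[-0.22,0.42,0],[-0.24,0.46,0]], rot=[[0,0,0],[0,0,0],[0,0,0],[0,0,0],[0,0,0],[0,0,0],[0,0,0],[0,0,0]])

```text
time_s: 26.02
tool_pos: [0.5692, 0.0915, 0.0916]
eef_rot: [0.003, -3.141, 0.0]
contact_force: [0.5, -0.7, -0.9]
gripper_width: 0.0313
finger_force: 34.7
```

>>> servo_tool(fingers=[0.3,0.3,0.3,0.3,0.3,0.3], delta_pos=[[-0.025,0.05,0],[-0.051,0.098,0],[-0.051,0.098,0],[-0.051,0.098,0],[-0.051,0.098,0],[-0.051,0.098,0]], rot=[[0,0,0],[0,0,0],[0,0,0],[0,0,0],[0,0,0],[0,0,0]])

```text
time_s: 26.52
tool_pos: [0.5934, 0.1372, 0.0921]
eef_rot: [-0.001, -3.14, 0.001]
contact_force: [0.1, -0.5, 0.1]
gripper_width: 0.0315
finger_force: 34.8
```

```bash
python3 -c "
from h import *
GUESS['narrow_tube']=(.596,.138)
look(['narrow_tube'],'w9');imaging.get_image('top');imaging.get_image('top');print(r.observe()['tool_pos'])"
```

```text
tcp [0.5934 0.1372 0.0921] [-0.0006 -3.1403  0.0009]
narrow_tube 0.76 [216.5 157.5 295.5 238.5] [215.  159.1 298.4 239.9] xy [0.5965 0.1384] res [-0.7 -1.2  0.7  1.3] tool step [-0.0063  0.0024]
[0.5939 0.1373 0.0927]
```

>>> servo_tool(fingers=[0.3,0.3,0.3,0.3,0.3,0.3,0.3,0.3], delta_pos=[[-0.003,0.0014,0.03],[-0.003,0.0014,0.06],[-0.003,0.0014,0.075],[-0.003,0.0014,0.085],[-0.003,0.0014,0.092],[-0.003,0.0014,0.098],[-0.003,0.0014,0.1],[-0.003,0.0014,0.1]], rot=[[0,0,0],[0,0,0],[0,0,0],[0,0,0],[0,0,0],[0,0,0],[0,0,0],[0,0,0]])

```text
time_s: 27.38
tool_pos: [0.5958, 0.1388, 0.0427]
eef_rot: [-0.001, 3.141, -0.0]
contact_force: [-0.5, 0.4, -0.6]
gripper_width: 0.0317
finger_force: 34.8
```

>>> servo_tool(fingers=[0.3,0.3,0.3,0.3,0.3], delta_pos=[[0,0,0.004],[0,0,0.008],[0,0,0.012],[0,0,0.015],[0,0,0.015]], rot=[[0,0,0],[0,0,0],[0,0,0],[0,0,0],[0,0,0]])

```text
time_s: 27.8
tool_pos: [0.5959, 0.1386, 0.0349]
eef_rot: [-0.0, 3.141, -0.001]
contact_force: [2.4, -1.5, 0.2]
gripper_width: 0.0317
finger_force: 34.9
```

>>> servo_tool(fingers=[0.6,0.6,0.6,0.6,0.6,0.6,0.6,0.6], delta_pos=[[-0.001,0,0],[-0.001,0,0],[-0.001,0,0],[0,0,-0.02],[0,0,-0.09],[0,0,-0.16],[0,0,-0.16],[0,0,-0.16]], rot=[[0,0,0],[0,0,0],[0,0,0],[0,0,0],[0,0,0],[0,0,0],[0,0,0],[0,0,0]])

```text
time_s: 28.47
tool_pos: [0.5971, 0.1393, 0.118]
eef_rot: [-0.001, 3.137, 0.002]
contact_force: [0.2, -0.0, -0.4]
gripper_width: 0.0509
finger_force: 0.0
```

```bash
python3 -c "
from h import *
tubeview((.596,.138),'w10',((.017,.026,(0,0,255)),(.013,.026,(0,0,255)),(.022,.032,(0,255,0))))"
```

```text
(array([0.5971, 0.1393, 0.118 ]), array([-0.0007,  3.1369,  0.0019]))
```

View pics/w10.png

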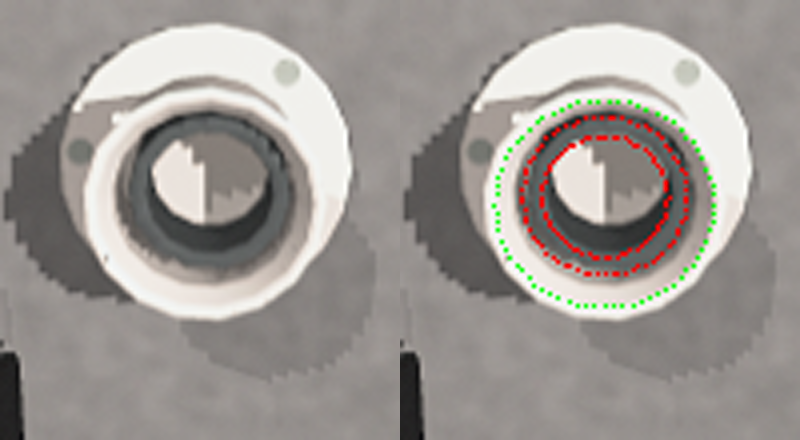

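narrow_thick sits flat at the bottom of its tube, with the ring at (210,190) in the crop and matching the 26 mm overlay. Now narrow_thin.

>>> servo_tool(fingers=[0.65,0.65,0.65,0.65,0.65,0.65,0.65], delta_pos=[[0.07,0,0],[0.14,0,0],[0.21,0,0],[0.28,0,0],[0.288,0,0],[0.288,0,0],[0.288,0,0]], rot=[[0,0,0],[0,0,0],[0,0,0],[0,0,0],[0,0,0],[0,0,0],[0,0,0]])

```text
time_s: 29.1
tool_pos: [0.4518, 0.1389, 0.1149]
eef_rot: [-0.001, 3.141, -0.0]
contact_force: [0.5, -0.6, -0.5]
gripper_width: 0.0555
finger_force: 0.0
```

```bash
python3 -c "
from h import *
GUESS['narrow_thin']=(.453,.137)
look(['narrow_thin','narrow_tube'],'w11');imaging.get_image('top');print(r.observe()['tool_pos'])"
```

```text
tcp [0.4518 0.1389 0.1149] [-0.0012  3.1413 -0.    ]
narrow_thin 0.64 [230.5 167.5 268.5 205.5] [231.5 169.3 271.5 206.6] xy [0.4526 0.1345] res [-0.5 -1.   0.5  1. ] tool step [-0.0015 -0.0088]
narrow_tube 0.68 [222.5 287.5 283.5 322.5] [221.9 288.4 284.1 321.9] xy [0.5819 0.1371] res [ -0.4 -11.9   0.4  14.7] tool step [-0.2601 -0.0037]
[0.4526 0.1388 0.1147]
```

View pics/w11.png

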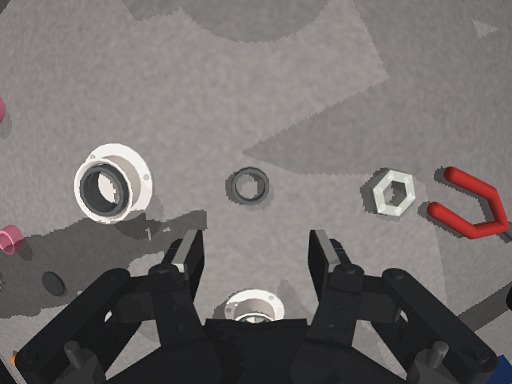

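narrow_thin is at (249,186), and its size and height fit the 34 mm ring. Picking it up.

>>> servo_tool(fingers=[0.65,0.65,0.65,0.65,0.65,0.65,0.65,0.65], delta_pos=[[0,-0.0088,0.05],[0,-0.0088,0.11],[0,-0.0088,0.16],[0,-0.0088,0.2],[0,-0.0088,0.214],[0,-0.0088,0.22],[0,-0.0088,0.22],[0,-0.0088,0.22]], rot=[[0,0,0],[0,0,0],[0,0,0],[0,0,0],[0,0,0],[0,0,0],[0,0,0],[0,0,0]])

```text
time_s: 29.97
tool_pos: [0.4525, 0.1345, 0.0058]
eef_rot: [-0.0, 3.141, 0.0]
contact_force: [-0.2, 0.2, 0.1]
gripper_width: 0.0557
finger_force: 0.0
```

>>> servo_tool(fingers=[0.3,0.3,0.3,0.3,0.3,0.3], delta_pos=[[0,0,0],[0,0,0],[0,0,0],[0,0,0],[0,0,0],[0,0,0]], rot=[[0,0,0],[0,0,0],[0,0,0],[0,0,0],[0,0,0],[0,0,0]], newtons=30)

```text
time_s: 30.47
tool_pos: [0.4525, 0.1347, 0.0063]
eef_rot: [-0.001, 3.139, 0.001]
contact_force: [-1.6, -0.2, 7.5]
gripper_width: 0.0311
finger_force: 29.0
```

>>> servo_tool(fingers=[0.3,0.3,0.3,0.3,0.3,0.3], delta_pos=[[0,0,-0.02],[0,0,-0.06],[0,0,-0.11],[0,0,-0.17],[0,0,-0.17],[0,0,-0.17]], rot=[[0,0,0],[0,0,0],[0,0,0],[0,0,0],[0,0,0],[0,0,0]])

```text
time_s: 30.97
tool_pos: [0.4531, 0.1348, 0.0921]
eef_rot: [-0.001, 3.137, 0.002]
contact_force: [-0.2, -0.6, -0.6]
gripper_width: 0.0312
finger_force: 29.7
```

```bash
python3 -c "
from h import *
print(r.observe()['tool_pos']);held('narrow_thin',.017,.013,.01,'h4')"
```

```text
[0.4531 0.1348 0.0921]
p 0.74 [223.7 206.6 288.9 272.8] 1801
tool x,z,y [-0.0026  0.0091  0.001 ] tilt deg x,y [-1.0263 -2.1948] mismatch 0.07773459189339256
```

>>> servo_tool(fingers=[0.3,0.3,0.3,0.3,0.3,0.3,0.3,0.3], delta_pos=[[-0.04,0.002,0],[-0.1,0.004,0],[-0.16,0.006,0],[-0.22,0.007,0],[-0.27,0.007,0],[-0.287,0.007,0],[-0.287,0.007,0],[-0.287,0.007,0]], rot=[[0,0,0],[0,0,0],[0,0,0],[0,0,0],[0,0,0],[0,0,0],[0,0,0],[0,0,0]])

```text
time_s: 31.93
tool_pos: [0.5939, 0.1377, 0.0889]
eef_rot: [0.0, -3.139, 0.001]
contact_force: [-0.7, 0.0, -0.5]
gripper_width: 0.0312
finger_force: 29.7
```

```bash
python3 -c "
from h import *
for i in range(4): imaging.get_image('top')
print(r.observe()['tool_pos'])"
```

```text
[0.5939 0.1379 0.0901]
```

>>> servo_tool(fingers=[0.3,0.3,0.3,0.3,0.3,0.3,0.3,0.3], delta_pos=[[-0.0035,0,0.03],[-0.0035,0,0.06],[-0.0035,0,0.075],[-0.0035,0,0.083],[-0.0035,0,0.09],[-0.0035,0,0.094],[-0.0035,0,0.096],[-0.0035,0,0.096]], rot=[[0,0,0],[0,0,0],[0,0,0],[0,0,0],[0,0,0],[0,0,0],[0,0,0],[0,0,0]])

```text
time_s: 32.8
tool_pos: [0.597, 0.138, 0.0423]
eef_rot: [-0.0, 3.141, 0.0]
contact_force: [-0.8, -0.3, 0.6]
gripper_width: 0.0311
finger_force: 29.7
```

>>> servo_tool(fingers=[0.3,0.3,0.3,0.3], delta_pos=[[0,0,0.003],[0,0,0.006],[0,0,0.007],[0,0,0.007]], rot=[[0,0,0],[0,0,0],[0,0,0],[0,0,0]])

```text
time_s: 33.13
tool_pos: [0.5968, 0.1379, 0.0384]
eef_rot: [0.0, -3.141, 0.0]
contact_force: [0.4, -1.2, -0.5]
gripper_width: 0.031
finger_force: 29.7
```

>>> servo_tool(fingers=[0.3,0.3,0.3,0.3], delta_pos=[[0,0,0.002],[0,0,0.004],[0,0,0.004],[0,0,0.004]], rot=[[0,0,0],[0,0,0],[0,0,0],[0,0,0]])

```text
time_s: 33.47
tool_pos: [0.5968, 0.1379, 0.0364]
eef_rot: [0.001, -3.141, 0.0]
contact_force: [1.4, -0.5, -0.9]
gripper_width: 0.0311
finger_force: 29.7
```

>>> servo_tool(fingers=[0.3,0.3,0.3], delta_pos=[[0,0,0.003],[0,0,0.003],[0,0,0.003]], rot=[[0,0,0],[0,0,0],[0,0,0]])

```text
time_s: 33.72
tool_pos: [0.5968, 0.1379, 0.0349]
eef_rot: [0.001, -3.141, 0.0]
contact_force: [-1.2, -0.3, -0.2]
gripper_width: 0.0311
finger_force: 29.7
```

>>> servo_tool(fingers=[0.6,0.6,0.6,0.6,0.6,0.6,0.6,0.6], delta_pos=[[0,0,0],[0,0,0],[0,0,0],[0,0,-0.02],[0,0,-0.09],[0,0,-0.16],[0,0,-0.16],[0,0,-0.16]], rot=[[0,0,0],[0,0,0],[0,0,0],[0,0,0],[0,0,0],[0,0,0],[0,0,0],[0,0,0]])

```text
time_s: 34.38
tool_pos: [0.5985, 0.1383, 0.1181]
eef_rot: [-0.001, 3.137, 0.002]
contact_force: [0.4, -0.5, -1.0]
gripper_width: 0.0512
finger_force: 0.0
```

```bash
python3 -c "
from h import *
tubeview((.596,.138),'w12',((.017,.036,(0,0,255)),(.013,.036,(0,0,255)),(.022,.032,(0,255,0))))"
```

```text
(array([0.5985, 0.1383, 0.1181]), array([-0.0005,  3.1365,  0.0018]))
```

View pics/w12.png

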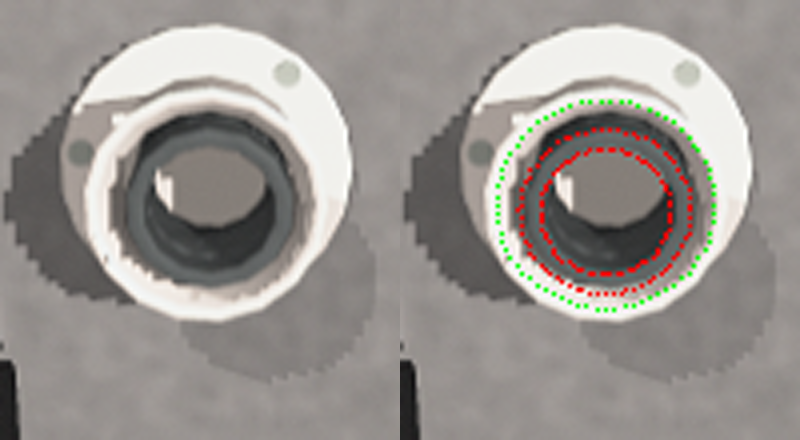

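It looks level. A quick touch will confirm the height.

>>> servo_tool(fingers=[0.21,0.21,0.21,0.21,0.21,0.21,0.21,0.21], delta_pos=[[0.003,0,0],[0.003,0,0.03],[0.003,0,0.06],[0.003,0,0.1],[0.003,0,0.13],[0.003,0,0.145],[0.003,0,0.154],[0.003,0,0.154]], rot=[[0,0,0],[0,0,0],[0,0,0],[0,0,0],[0,0,0],[0,0,0],[0,0,0],[0,0,0]])

```text
time_s: 35.1
tool_pos: [0.5945, 0.1377, 0.0372]
eef_rot: [0.001, -3.14, 0.001]
contact_force: [0.2, 0.9, 0.4]
gripper_width: 0.0182
finger_force: 0.0
```

>>> servo_tool(fingers=[0.21,0.21,0.21,0.21], delta_pos=[[0,0,0.002],[0,0,0.004],[0,0,0.004],[0,0,0.004]], rot=[[0,0,0],[0,0,0],[0,0,0],[0,0,0]])

```text
time_s: 35.43
tool_pos: [0.5956, 0.1379, 0.0363]
eef_rot: [-0.001, 3.141, 0.0]
contact_force: [0.1, 0.1, 1.4]
gripper_width: 0.0181
finger_force: 0.4
```

>>> servo_tool(fingers=[0.21,0.21,0.21,0.21], delta_pos=[[0,0,0.002],[0,0,0.003],[0,0,0.003],[0,0,0.003]], rot=[[0,0,0],[0,0,0],[0,0,0],[0,0,0]])

```text
time_s: 35.77
tool_pos: [0.5958, 0.138, 0.0361]
eef_rot: [-0.001, 3.14, 0.0]
contact_force: [-4.7, -0.7, 13.8]
gripper_width: 0.0181
finger_force: 6.8
```

Contact came at 36 mm, so it is seated. I'll lift away clear, take a last look and hand in.

>>> servo_tool(fingers=[0.21,0.21,0.21,0.21,0.21,0.21,0.21,0.21], delta_pos=[[0,0,-0.04],[0,0,-0.1],[0.03,0,-0.17],[0.08,0,-0.24],[0.12,0,-0.28],[0.12,0,-0.28],[0.12,0,-0.28],[0.12,0,-0.28]], rot=[[0,0,0],[0,0,0],[0,0,0],[0,0,0],[0,0,0],[0,0,0],[0,0,0],[0,0,0]])

```text
time_s: 36.43
tool_pos: [0.5356, 0.1379, 0.1742]
eef_rot: [-0.001, 3.141, -0.0]
contact_force: [0.1, 0.1, -1.1]
gripper_width: 0.0178
finger_force: 0.0
```

```bash
python3 -c "
from h import *
im,p=wrist();s=imaging.get_image('scene')['frame']
cv2.imwrite('pics/end.png',np.hstack([cv2.resize(im['frame'][80:330,60:350],(440,379)),cv2.resize(s[155:325,190:350],(356,379),interpolation=cv2.INTER_CUBIC)]))"
```

```text
(no output)
```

View pics/end.png

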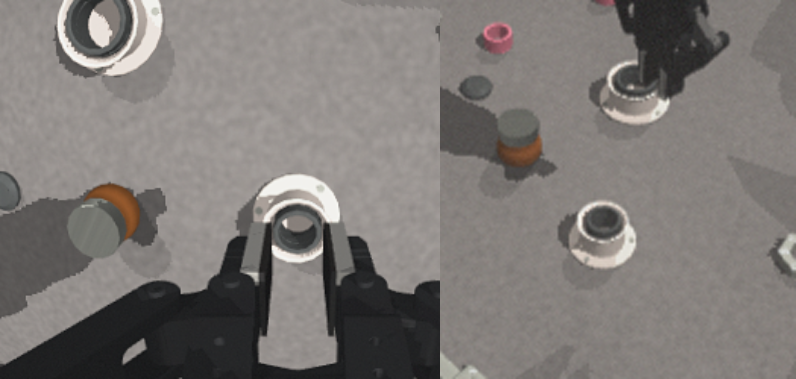

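Both columns sit level in their tubes, slightly proud of the rim: narrow at (603,218), wide at (632,80) in the right half. The bystanders in view have not moved.

```bash
python3 -c "
from cell import r
print(r.finish_job())"
```

```text
the job is handed in; nothing more can be done
None
```

All four rings are put away and the job is handed in, with no verdict returned: each tube holds its thick ring at the bottom and thin ring on top, both columns flat, and nothing else was handled.

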